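Pack the locksmith's call-out case and snap it shut

TASK

Pack the call-out case: lift the brass lock cylinder off the sloping stand and lay it gently, without letting it drop or tip over, in the cylinder bay, lay the red screwdriver in the long bay at the front of the case with its handle in the wide saddle, and only then swing the lid shut and press its front edge down until the spring catch clicks home. Leave the nickel cylinder on its stand and do not disturb the other things on the desk.

Things in the scene. Friction and masses are not known exactly. Their poses are not given: they have to be found in the camera images.
- case: black and grey case, fixed. Origin: centre of its underside; x points to the hinge side (away from robot), y along the hinge, z up. Base 145 (x) by 216 (y) mm, rim 36 mm high, walls 3, floor 4 mm above desk. Back: cylinder bay (+y side), closed clear box (-y side, x 18 to 66, 26 high). 12 x 26 x 24 mm spring housing inside the middle of the front wall. Catch cheeks stand 11 mm out of the front.
- cylinder_bay (a point): centre of the cylinder bay on the case's floor, axes as the case's: 21 mm behind and 45 mm to the +y side of the case's centre, 4 mm above the desk. Pocket 80 mm (x) by 32 mm (y), formed by 13 mm high ribs at its ends only; the middle 55 mm is open on both sides for fingers (25 mm and more). The cylinder lies flat in it, long axis along x, either way round.
- screwdriver_bay (a point): centre of the long bay on the case's floor, axes as the case's, 28 mm in front of the case's centre, 4 mm above the desk. The screwdriver's origin belongs here, handle toward -y. Handle saddle 78 to 90 mm to the -y side (14 mm high posts, 33 mm apart), shank saddle 64 to 76 mm to the +y side (16 mm high, 13 mm apart). 210 mm long. Free for 40 mm either side of the axis from y -20 to -75 mm.
- brass_cylinder: brass-coloured double profile lock cylinder, 26 (its x) x 73 (its y) x 17 (its z) mm, 0.19 kg. Origin: centre of its underside. At the start it lies on one of the stand's two places, its y axis pointing up the 30 degree slope and its z square to the slope.
- nickel_cylinder: the same in silver-coloured nickel, on the stand's other place; must stay there.
- stand: blue steel stand, fixed, 97 mm deep, 126 wide, 63 high at the back. Origin: centre of its underside. Its face slopes at 30 degrees, rising toward its +x (away from robot); face normal (-0.5, 0, 0.866) in its frame. Two places, 32 mm either side of its middle; each cylinder rests on an 11 mm lip at the foot, between 6 mm tabs along its lowest 18 mm; the rest of its sides is free (38 mm between them).
- screwdriver: slotted screwdriver, red handle, 194 mm long, lying on the desk, about 0.07 kg. Origin: under the middle of its length, on the desk. Handle along its +y, from 5 to 97 mm, about 25 mm wide and 23 mm high; blade shank of 6 mm diameter along -y, 11 mm above the underside. Balances on its handle; grip about 45 mm from the origin.
- screwdriver_handle (a point): middle of the red handle of the screwdriver: 45 mm along its +y from its origin, 11.5 mm above its underside; a good place to grip.
- lid (a joint): angle of the lid in rad: 0 shut, 1.7 to 1.95 at the start (just past upright). Friction hinge, about 0.28 N m: it stays where it is left. Axis: the case's y through lid_hinge. At about 0.075 its tongue meets the catch and the lid stands about 10 mm proud at the front; some 8 to 14 N on the free edge push it past, and in the last 4 mm it snaps to 0.
- lid_hinge (a point): middle of the hinge axis: case x 72.5 mm, y 0, height 36 mm.
- lid_edge (a point): middle of the orange thumb pad on the lid's outer face, above the catch: 133 mm from the hinge axis along the lid, 16 mm out from the hinge plane, 12 mm short of the free edge. x runs along the lid toward the hinge, z out of its outer face. Lid 145 mm from hinge to free edge, 216 wide; outer face 14 mm out from the hinge plane (50 mm above the desk when shut, pad 52 mm).
- catch (a joint): how far the steel nose of the spring catch in the middle of the front wall is pushed inward, m: 0 at rest, up to about 0.003 while the lid's tongue passes, back to 0 when it has snapped over the tongue. Moved by the lid alone.
- chip_brush: bystander: flat brush with wooden handle, 36 x 153 (y) x 15 mm, on the desk in front of the stand.
- oil_bottle: bystander: brown dropper bottle, 33 mm across, 102 mm tall, standing behind the stand.
- caliper: bystander: steel caliper, 75 x 220 (y) x 7 mm, lying behind the work.
- tape_roll: bystander: roll of brown tape lying flat, 92 mm across, 48 mm high, behind the work.
- pen: bystander: white pen, 11 x 145 (y) x 9 mm, front right.

How it is judged:
On the way:
1. the brass cylinder and the screwdriver lie in their bays, released, with the lid still open (x of brass_cylinder in the frame of cylinder_bay between -0.006 and 0.006 m and y of brass_cylinder in the frame of cylinder_bay between -0.006 and 0.006 m and z of brass_cylinder in the frame of cylinder_bay between -0.004 and 0.004 m and angle between the y axis of brass_cylinder and the x axis of case, either way round below 0.12 rad and angle between brass_cylinder's own z axis and vertical below 0.15 rad and x of screwdriver in the frame of screwdriver_bay between -0.006 and 0.006 m and y of screwdriver in the frame of screwdriver_bay between -0.012 and 0.012 m and z of screwdriver in the frame of screwdriver_bay between -0.004 and 0.004 m and angle between the y axis of screwdriver and the y axis of case, either way round below 0.08 rad and y of screwdriver_handle in the frame of screwdriver_bay below 0 m and contact force between the fingers and brass_cylinder below 0.2 N and contact force between the fingers and screwdriver below 0.2 N and linear speed of each of brass_cylinder, screwdriver below 0.03 m/s and value of joint lid above 0.8 rad), for 0.2 s.
At the end, for the whole second after the job is handed in: Brass cylinder flat in its bay (6 mm, 0.12 rad, along the case's x); screwdriver in the long bay (6 mm across, 12 mm along, 0.08 rad, handle toward -y); both within 4 mm of the bay floor, released, at rest; lid shut within 0.015 rad, catch sprung back (under 1 mm) (x of brass_cylinder in the frame of cylinder_bay between -0.006 and 0.006 m and y of brass_cylinder in the frame of cylinder_bay between -0.006 and 0.006 m and z of brass_cylinder in the frame of cylinder_bay between -0.004 and 0.004 m and angle between the y axis of brass_cylinder and the x axis of case, either way round below 0.12 rad and angle between brass_cylinder's own z axis and vertical below 0.15 rad and x of screwdriver in the frame of screwdriver_bay between -0.006 and 0.006 m and y of screwdriver in the frame of screwdriver_bay between -0.012 and 0.012 m and z of screwdriver in the frame of screwdriver_bay between -0.004 and 0.004 m and angle between the y axis of screwdriver and the y axis of case, either way round below 0.08 rad and y of screwdriver_handle in the frame of screwdriver_bay below 0 m and contact force between the fingers and brass_cylinder below 0.2 N and contact force between the fingers and screwdriver below 0.2 N and linear speed of each of brass_cylinder, screwdriver below 0.03 m/s and value of joint lid below 0.015 rad and value of joint catch below 0.001 m and velocity of joint lid below 0.05 rad/s); the robot touches nothing.
It fails at once if the nickel cylinder is moved from its place (more than 15 mm) (distance of nickel_cylinder from where it was at the start of the episode above 0.015 m).
It fails at once if another thing on the desk is disturbed (moved more than 30 mm) (distance of any of chip_brush, oil_bottle, caliper, tape_roll, pen from where it was at the start of the episode above 0.03 m).
It fails at once if the brass cylinder is dropped or let tip over (turning faster than 10 rad/s) (angular speed of brass_cylinder above 10 rad/s).
It fails at once if the oil bottle is knocked over (angle between oil_bottle's own z axis and vertical above 0.5 rad).
It also fails if it takes over 70 s, if anything falls off the work surface, if the arm or the gripper's body presses on something with over 40 N, if the wrist force passes 120 N, or if a joint passes its speed limit or range.

ROBOT

A 6-joint arm with a two-finger parallel gripper is mounted at the origin on a cart in front of the work surface, level with it; the furniture and walls round the work are solid. World frame = base frame: x ahead of the robot, y to its left, z up, the work surface at z = 0. Lengths are in m, angles in rad, forces in N, time in s.
With the tool pointing down it reaches from about 0.35 to 0.85 m from the base axis. Payload 8.1 kg.
Tool frame: the origin (TCP) lies midway between the tips of the shut fingers; the grasp point (between the pads) lies 19 mm behind it; z points along the fingers, y is the line along which they close (so a half turn about z gives the same grasp; the last joint's range is limited). The gripper opens to 93 mm and grips with 3 to 60 N. Pads are 15 mm wide; open, the fingers measure 128 mm over their backs; the gripper's body (75 mm by 188 mm) begins 65 mm behind the grasp point.
Start: joints at [-1.256, 0.13, 1.488, -0, 1.523, -0.085], TCP at [0.234, -0.553, 0.219] pointing down, gripper open.
Joint ranges: [-2.96, 2.96], [-0.89, 2.26], [0.02, 2.5], [-1.34, 4.48], [0, 2.73], [-2.66, 2.66]. Speed limits (rad/s): [2.39, 2.39, 2.79, 3.14, 3.14, 3.14].

INTERFACE

Orientations are given as a unit quaternion [x, y, z, w].
In Python, from cell import arm gives the robot as it stands.
- The arm moves only by the shell command python3 -m handwheel 'ROWS' [FORCE]. ROWS is a JSON object of lists of equal length, an entry for each row: "offset": the shift along the tool's x, y, z as a fraction of full scale, a list of three; "spin": the turn about the tool's z as a fraction of full scale; "grip": the opening, from 0 (shut) to 1 (fully open). In form: {"offset": [[tx, ty, tz], ...], "spin": [spin, ...], "grip": [grip, ...]}. A call has 1 to 5 rows; each row is the pose to reach, as a shift and turn from the pose commanded when the call began, along the tool's axes at that moment; what a row does not reach only later rows make up. Full scale, the value 1, is 15 cm for a shift and pi/4 rad for a turn. A row lasts 1/12 s, in which the tool goes at most 41.7 mm and 7.16 degrees, less where a joint would pass 70% of its speed; a pose out of reach is approached as far as the arm can. A call with a number of a shift or a turn outside -1 to 1 is refused whole. A call with a gripper value outside its range is refused whole. The fingers move at their own pace and stop on an object; FORCE is the grip in N (left out, the last holds). Time passes only in rows, so rows that repeat a pose let the fingers close. It gives the time, the measured TCP pose, the force, the opening and the grip force at its end, in the units of the state.
- arm.observe(): the state, without advancing time (a new reading comes with each control period).
- arm.grab_frame(name): name is "side" or "top"; returns a dict with "pixels" (480x640x3 uint8, red, green, blue), "z_map" (480x640 float32, m along the optical axis (not along the pixel's ray), 0 where there is no reading), "fx", "fy", "cx", "cy" (pixels), "R" (3x3) and "t" (3): a world point X has camera coordinates R X + t. Camera axes: x right, y down, z forward; pixel columns grow to the right and rows downward; lengths in m; the calibration is good to about 2 mm. A picture is of the moment at which its call begins.
- arm.job_done(): hands the job in; it is judged then, once.
The state is a dict: "clock": time; "joint_pos": joint angles; "qd": joint speeds; "joint_efforts": joint torques, N m; "eef_pos": TCP position; "orientation": TCP orientation; "wrist_force": force on the tool from outside, world axes, zero at the start; "torque": the same for the moment, N m; "finger_gap": finger opening in m; "grasp_force": force on a finger pad.
Only numpy, scipy, OpenCV 4.12 (cv2) and the standard library are available. Lean on these libraries where they do the work, as an engineer would, in place of code of your own. Each camera call takes 0.05 s, during which the arm holds its last target. There are 200 camera calls.

## Working session

There is one attempt and no reset: what is moved stays moved. The work goes in short steps, Python scripts to look and compute and a shell command to move; the robot and the scene stay as the last step left them, time stands still between calls to the robot, and variables do not carry over. Pictures are saved under pics/ and viewed, at most 10 in all, crops included, and the job is handed in when it is done.

```bash
ls; mkdir -p pics; python3 - <<'E'
from cell import arm
import cv2,numpy as np
s=arm.observe();print(s)
for n in("top","side"):
    f=arm.grab_frame(n);cv2.imwrite(f"pics/{n}0.png",f["pixels"][:,:,::-1]);np.savez(f"{n}0.npz",**f)
    print(n,f["fx"],f["cx"],f["cy"],f["R"],f["t"],-np.array(f["R"]).T@f["t"])
E
```

```text
pics
{'clock': 0.0, 'joint_pos': array([-1.25640829e+00,  1.31154299e-01,  1.48932048e+00, -1.73139662e-05,
        1.52299599e+00, -8.53971464e-02]), 'qd': array([ 0.00055581,  0.00026699, -0.00037033,  0.00055006,  0.00010179,
       -0.00060316]), 'joint_efforts': array([ 2.90943826e-04, -5.59846044e+01, -4.91755557e+01,  7.66564650e-02,
        3.55756888e-02, -1.40919219e-04]), 'eef_pos': array([ 0.23336527, -0.55211676,  0.21756894]), 'orientation': array([ 9.80087395e-01,  1.98564389e-01, -1.15873020e-04, -9.31920194e-04]), 'wrist_force': array([ 0.14622356, -0.03611934,  0.54338461]), 'torque': array([-0.0125958 , -0.01996169, -0.03185661]), 'grasp_force': 0.0, 'finger_gap': 0.09273953817594714}
top 453.12023080709713 316.8478507979788 245.93922172031685 [[-7.06912365e-03 -9.99975009e-01 -8.90851843e-05]
 [-9.86953140e-01  6.99139838e-03 -1.60855897e-01]
 [ 1.60852500e-01 -1.04918733e-03 -9.86977899e-01]] [-0.1183472   0.59067731  0.93677335] [ 0.43145188 -0.12149105  1.01957798]
side 506.58483433866047 316.1063223760947 240.7607389595137 [[ 0.99440279  0.10315784 -0.02283757]
 [ 0.04115696 -0.57727887 -0.81550917]
 [-0.09730982  0.81000467 -0.57829338]] [-0.54571353 -0.05191301  1.04393727] [ 0.64638098 -0.81926772  0.54890371]
```

View pics/top0.png

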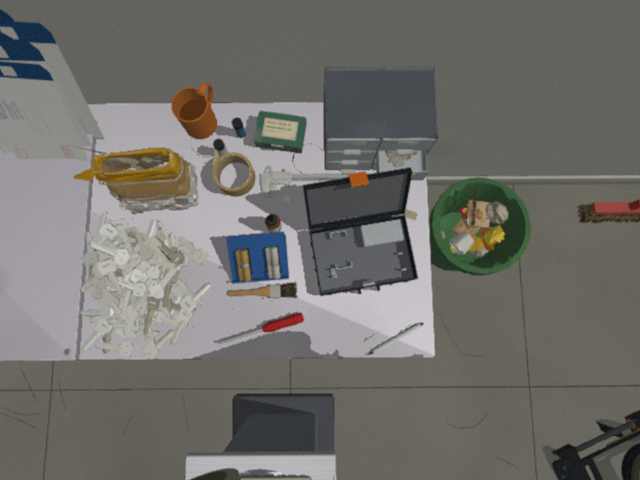

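View pics/side0.png

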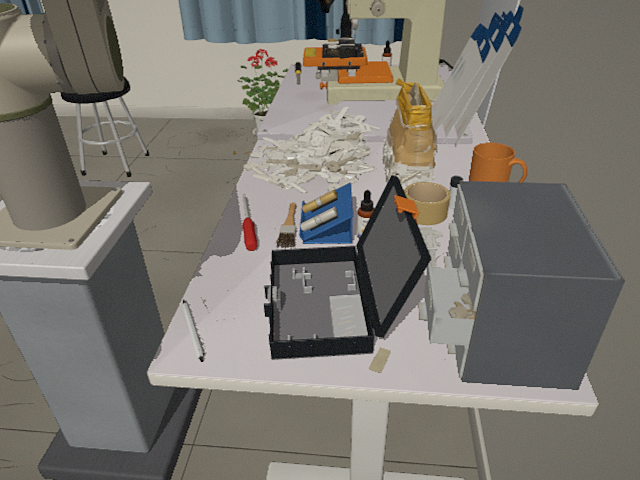

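The top view has image-up = +x and left = +y. It shows brass (243,263), nickel (272,262), the screwdriver handle (285,322) with its blade to the left, the case (360,250), and the lid's orange pad (360,180). The side view confirms the lid leans just past upright and the bays are empty.

```bash
cat > h.py <<'E'
import numpy as np,cv2
from cell import arm
def load(n,k=None):
    if k is None: return arm.grab_frame(n)
    return dict(np.load(f"{n}{k}.npz"))
def cloud(f):
    v,u=np.mgrid[:480,:640];z=f["z_map"]
    c=np.stack([(u-f["cx"])/f["fx"]*z,(v-f["cy"])/f["fy"]*z,z],-1)
    P=(c-f["t"])@f["R"];P[z==0]=np.nan;return P
def onplane(f,uv,h):
    uv=np.atleast_2d(uv).astype(float)
    d=np.c_[(uv[:,0]-f["cx"])/f["fx"],(uv[:,1]-f["cy"])/f["fy"],np.ones(len(uv))]@f["R"]
    o=-f["R"].T@f["t"];return o+d*((h-o[2])/d[:,2])[:,None]
def hsv(f):return cv2.cvtColor(np.ascontiguousarray(f["pixels"]),cv2.COLOR_RGB2HSV)
def pca(p):
    c=p.mean(0);w,V=np.linalg.eigh(np.cov((p-c).T));return c,np.sqrt(w),V
E
python3 - <<'E'
from h import *
for n in("top","side"):
    f=load(n,0);P=cloud(f);H=hsv(f);h,s,v=[H[...,i].astype(int) for i in range(3)]
    ok=(P[...,0]>.2)&(P[...,0]<.75)&(P[...,1]>-.36)&(P[...,1]<.1)
    def rep(nm,m):
        m=m&ok;p=P[m];print(n,nm,m.sum(),'med',np.nanmedian(p,0).round(4),'min',np.nanpercentile(p,2,axis=0).round(4),'max',np.nanpercentile(p,98,axis=0).round(4));return m
    red=rep('red',((h<6)|(h>174))&(s>180)&(v>100)&(P[...,2]<.05))
    p=P[red];q=p[:,:2];c,w,V=pca(q);print(' red axis',V[:,1],w, 'ext',np.percentile((q-c)@V[:,1],[0,100]),c)
    br=rep('brass',(h>12)&(h<30)&(s>70)&(v>90)&(P[...,2]>.02)&(P[...,0]<.52)&(P[...,0]>.36)&(P[...,1]>-.06)&(P[...,1]<.08))
    p=P[br];c,w,V=pca(p);print(' brass',c,V.T,w)
    bl=rep('blue',(h>100)&(h<125)&(s>120)&(P[...,0]<.55))
    rep('orange',(h>5)&(h<14)&(s>200)&(v>150)&(P[...,2]>.1))
    desk=P[ok&(abs(P[...,2])<.01)];print('desk',np.median(desk[:,2]),desk[:,2].std())
    sl=(P[...,2]>.031)&(P[...,2]<.041)&(v<70)&ok&(P[...,1]<-.06)&(P[...,0]<.6)
    rep('rim',sl)
f=load("top",0)
im=f["pixels"][150:345,200:430,::-1];cv2.imwrite("pics/c.png",cv2.resize(im,(690,585),interpolation=cv2.INTER_CUBIC))
E
```

```text
top red 286 med [ 0.4252 -0.0477  0.0207] min [ 0.4103 -0.0868  0.0141] max [ 0.442  -0.0066  0.0251]
 red axis [-0.2931239   0.95607446] [0.00450406 0.02456463] ext [-0.04198438  0.04498861] [ 0.42592218 -0.04791509]
top brass 4 med [0.5186 0.0321 0.0272] min [0.5185 0.0292 0.0262] max [0.5187 0.0353 0.0292]
 brass [0.51860464 0.03215901 0.02745001] [[ 0.99623371 -0.00705037  0.08642154]
 [-0.08483175 -0.28550498  0.95461536]
 [ 0.01794338 -0.95835129 -0.28502778]] [       nan 0.00107997 0.00281994]
top blue 430 med [0.535  0.0081 0.0184] min [ 0.5171 -0.0556  0.01  ] max [0.5498 0.0659 0.0261]
top orange 174 med [ 0.6973 -0.2034  0.1824] min [ 0.6847 -0.2176  0.1767] max [ 0.7102 -0.1888  0.1882]
desk 0.0004620663546493528 0.002611575415901208
top rim 242 med [ 0.5135 -0.2079  0.0353] min [ 0.4884 -0.3368  0.0314] max [ 0.5954 -0.1119  0.0388]
side red 308 med [ 0.4311 -0.0685  0.0192] min [ 0.4121 -0.0934  0.0048] max [ 0.447  -0.0175  0.0223]
 red axis [-0.31559493  0.94889401] [0.0051624  0.02598248] ext [-0.03249341  0.05305197] [ 0.43062758 -0.06356654]
side brass 1 med [0.5179 0.0307 0.0206] min [0.5179 0.0307 0.0206] max [0.5179 0.0307 0.0206]h.py:16: RuntimeWarning: invalid value encountered in sqrt
  c=p.mean(0);w,V=np.linalg.eigh(np.cov((p-c).T));return c,np.sqrt(w),V
h.py:16: RuntimeWarning: Degrees of freedom <= 0 for slice
  c=p.mean(0);w,V=np.linalg.eigh(np.cov((p-c).T));return c,np.sqrt(w),V
  c *= np.true_divide(1, fact)
  c *= np.true_divide(1, fact)
Traceback (most recent call last):
  File "h.py", line 16, in pca
    c=p.mean(0);w,V=np.linalg.eigh(np.cov((p-c).T));return c,np.sqrt(w),V
                    ~~~~~~~~~~~~~~^^^^^^^^^^^^^^^^^
numpy.linalg.LinAlgError: Eigenvalues did not converge
```

```bash
cat > m.py <<'E'
from h import *
import sys
k=sys.argv[1]
for n in("top","side"):
    f=load(n,k);P=cloud(f);H=hsv(f);h,s,v=[H[...,i].astype(int) for i in range(3)]
    x,y,z=P[...,0],P[...,1],P[...,2]
    def rep(nm,m):
        p=P[m]
        if len(p)<6: print(n,nm,len(p));return
        print(n,nm,len(p),'med',np.median(p,0).round(4),'min',np.percentile(p,2,axis=0).round(4),'max',np.percentile(p,98,axis=0).round(4));return p
    st=(x>.48)&(x<.64)&(y>-.07)&(y<.08)&(z>.02)&(z<.09)
    for nm,m in(('brass',(h>10)&(h<32)&(s>70)&(y>.0)),('nickel',(s<60)&(v>100)&(y<.03)),('blue',(h>100)&(h<125)&(s>120))):
        p=rep(nm,st&m)
        if p is not None:
            c,w,V=pca(p);print('  ',c.round(4),'norm',V[:,0].round(3),'long',V[:,2].round(3),w.round(4))
    rep('orange',(h>3)&(h<16)&(s>180)&(v>130)&(z>.1)&(x>.6)&(x<.8)&(y<-.1))
    rim=(z>.030)&(z<.042)&(v<80)&(x>.45)&(x<.67)&(y>-.38)&(y<-.07)
    p=rep('rim',rim); np.save(n+"rim.npy",p)
    lid=(z>.06)&(z<.22)&(v<100)&(x>.6)&(x<.76)&(y>-.36)&(y<-.07)
    p=rep('lid',lid);c,w,V=pca(p);print('  ',c.round(4),'norm',V[:,0].round(3),w.round(4),V[:,2].round(3))
E
python3 m.py 0; python3 - <<'E'
from h import *
f=load("top",0)
im=f["pixels"][150:345,200:430,::-1];cv2.imwrite("pics/c.png",cv2.resize(im,(690,585),interpolation=cv2.INTER_CUBIC))
E
```

```text
top brass 333 med [0.5555 0.0378 0.0413] min [0.5207 0.0257 0.022 ] max [0.5814 0.0518 0.0603]
   [0.552  0.0383 0.0418] norm [-0.495  0.053  0.867] long [-0.869 -0.057 -0.492] [0.004  0.0078 0.0218]
top nickel 364 med [ 0.5601 -0.0277  0.0412] min [ 0.5252 -0.039   0.0222] max [0.6329 0.0276 0.0624]
   [ 0.5636 -0.0247  0.0418] norm [-0.22  -0.224  0.95 ] long [-0.972 -0.038 -0.234] [0.0092 0.013  0.0286]
top blue 1419 med [0.5889 0.0084 0.0468] min [ 0.5309 -0.0521  0.0209] max [0.6147 0.0688 0.0616]
   [0.5832 0.0083 0.0439] norm [ 0.471  0.038 -0.881] long [-0.074  0.997  0.004] [0.0025 0.0259 0.037 ]
top orange 211 med [ 0.6974 -0.2029  0.1818] min [ 0.6846 -0.2186  0.1766] max [ 0.7112 -0.1871  0.188 ]
top rim 1065 med [ 0.6427 -0.2096  0.0363] min [ 0.4907 -0.3336  0.0312] max [ 0.6684 -0.1097  0.0414]
top lid 3532 med [ 0.6881 -0.2104  0.1142] min [ 0.6565 -0.3392  0.0625] max [ 0.733  -0.1021  0.1704]
   [ 0.6894 -0.2101  0.1155] norm [ 0.926  0.188 -0.327] [0.0077 0.034  0.0687] [-0.184  0.982  0.042]
side brass 271 med [0.5603 0.0277 0.0404] min [0.5223 0.0216 0.0213] max 
[... 264 characters left out ...]
 [ 0.115  0.175 -0.978] long [-0.991  0.087 -0.101] [0.0101 0.0171 0.0344]
side blue 820 med [ 0.5964 -0.0102  0.0488] min [ 0.547  -0.0566  0.0211] max [0.6187 0.0628 0.0608]
   [ 0.5916 -0.009   0.0457] norm [-0.461 -0.069  0.885] long [-0.056 -0.993 -0.107] [0.0044 0.0225 0.0372]
side orange 283 med [ 0.6993 -0.2099  0.1804] min [ 0.6857 -0.2226  0.1664] max [ 0.7148 -0.1904  0.1858]
side rim 1716 med [ 0.6399 -0.2454  0.0352] min [ 0.4949 -0.3406  0.0303] max [ 0.6672 -0.1105  0.04  ]
side lid 5034 med [ 0.6891 -0.2301  0.1147] min [ 0.6542 -0.3166  0.0626] max [ 0.7244 -0.1014  0.1691]
   [ 0.6896 -0.2209  0.1151] norm [ 0.928  0.162 -0.336] [0.0054 0.0336 0.0706] [-0.184  0.982 -0.034]
```

View pics/c.png

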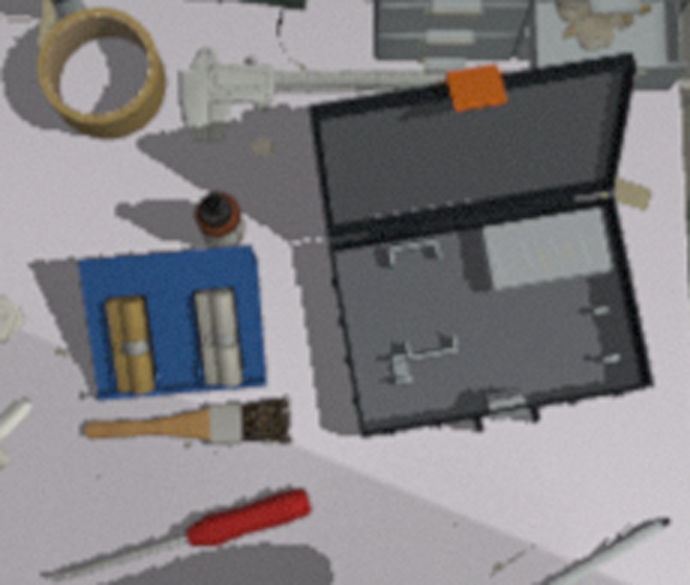

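The crop shows the rim corners at about crop px (362,432) and (650,382). The cylinder-bay U ribs are at (415,250) and (430,350), and the handle posts at (600,310) and (610,357). I'll fit the case frame next.

```bash
python3 - <<'E'
from h import *
yaw=.185
c,s=np.cos(yaw),np.sin(yaw);X=np.array([c,s]);Y=np.array([-s,c])
for n in("top","side"):
    f=load(n,0);p=np.load(n+"rim.npy")
    a=p[:,:2]@X;b=p[:,:2]@Y
    print(n,'a',np.percentile(a,[1,5,50,99]).round(4),'b',np.percentile(b,[1,3,97,99]).round(4))
    def wall(nm,u,w,m):
        m=m&~np.isnan(u)
        for _ in range(4):
            k=np.polyfit(u[m],w[m],1);r=abs(w-np.polyval(k,u));m=m&(r<max(.004,0))
        print('  ',nm,m.sum(),'slope',k[0].round(4),'at mid',np.median(w[m]).round(4),w[m].std().round(4),'pct',np.percentile(w[m],[5,95]).round(4))
    bl,br=np.percentile(b,[2,98]);al=np.percentile(a,1)
    mid=(a>al+.03)&(a<al+.11)
    wall('left',a,b,mid&(b>br-.01)); wall('right',a,b,mid&(b<bl+.01))
    wall('front',b,a,(a<al+.012)&(b>bl+.015)&(b<br-.015))
    # ribs
    P=cloud(f);H=hsv(f);A=P[...,:2]@X;B=P[...,:2]@Y;z=P[...,2]
    m=(A>al+.02)&(A<al+.142)&(B>bl+.006)&(B<br-.006)&(z>.009)&(z<.026)&(H[...,2]>100)&(H[...,1]<60)
    cnt,lab,stt,cen=cv2.connectedComponentsWithStats(m.astype(np.uint8),connectivity=8)
    for i in range(1,cnt):
        if stt[i,4]<5: continue
        q=np.argwhere(lab==i)[:,::-1];w=onplane(f,q,.015);aa=w[:,:2]@X;bb=w[:,:2]@Y
        print('   rib',stt[i,4],'a',aa.min().round(4),aa.max().round(4),'b',bb.min().round(4),bb.max().round(4),'z',np.median(z[lab==i]).round(3))
    m=(A>al)&(A<al+.3)&(B>bl)&(B<br)&(H[...,0]<16)&(H[...,0]>3)&(H[...,1]>180)
    print('  pad b',np.median(B[m]),'a',np.median(A[m]))
E
```

```text
top a [0.4499 0.4517 0.5964 0.611 ] b [-0.4316 -0.431  -0.2177 -0.2166]
   left 52 slope -0.0206 at mid -0.2181 0.001 pct [-0.2198 -0.2166]
   right 51 slope -0.0233 at mid -0.43 0.001 pct [-0.4317 -0.4287]
   front 122 slope 0.022 at mid 0.4523 0.0016 pct [0.4499 0.4552]
   rib 516 a 0.5394 0.5901 b -0.4247 -0.3339 z 0.025
   rib 35 a 0.5745 0.5882 b -0.2997 -0.2629 z 0.016
   rib 8 a 0.5094 0.5134 b -0.4125 -0.4049 z 0.016
   rib 46 a 0.4979 0.5169 b -0.2983 -0.251 z 0.016
   rib 9 a 0.473 0.4765 b -0.4133 -0.4035 z 0.018
   rib 13 a 0.4866 0.4931 b -0.2592 -0.2496 z 0.019
  pad b -0.3276223031361154 a 0.6483782622377614
side a [0.4498 0.4519 0.5921 0.6093] b [-0.4367 -0.4361 -0.2208 -0.2198]
   left 102 slope -0.0176 at mid -0.2215 0.0013 pct [-0.2236 -0.2196]
   right 222 slope -0.0248 at mid -0.4345 0.0012 pct [-0.4361 -0.4323]
   front 168 slope 0.0238 at mid 0.4522 0.0016 pct [0.4498 0.4557]
   rib 99 a 0.5022 0.5163 b -0.3077 -0.2469 z 0.015
   rib 18 a 0.4875 0.4901 b -0.2693 -0.2478 z 0.017
   rib 94 a 0.5739 0.5883 b -0.3103 -0.263 z 0.014
   rib 1055 a 0.5397 0.5904 b -0.4139 -0.3239 z 0.025
   rib 12 a 0.5103 0.5135 b -0.4108 -0.4027 z 0.017
   rib 11 a 0.474 0.4772 b -0.4108 -0.4028 z 0.017
  pad b -0.3348643848884371 a 0.649914011373267
```

```bash
cat > go.py <<'E'
# usage: go.py x y z psi  -> total offset (full-scale units) along present tool axes, and spin
import sys,numpy as np
from cell import arm
from scipy.spatial.transform import Rotation as Ro
t=np.array([float(a) for a in sys.argv[1:4]]);psi=float(sys.argv[4])
s=arm.observe();R=Ro.from_quat(s["orientation"]).as_matrix()
p0=np.arctan2(R[1,0],R[0,0])
d=R.T@(t-s["eef_pos"])
print("clock",round(s["clock"],2),"tcp",s["eef_pos"].round(4),"psi",p0.round(3),"gap",round(s["finger_gap"],4),"F",s["wrist_force"].round(1),"grip",round(s["grasp_force"],1))
print("offset",(d/.15).round(3),"spin",((p0-psi)/(np.pi/4)).round(3),"rows",(np.linalg.norm(d)/.0417).round(1),"q",s["joint_pos"].round(2))
E
python3 - <<'E'
from h import *
f=load("top",0);H=hsv(f);px=f["pixels"].astype(int)
m=((H[...,0]<6)|(H[...,0]>174))&(H[...,1]>150)&(H[...,2]>90);m[:300]=0;m[345:]=0;m[:,:240]=0;m[:,320:]=0
q=np.argwhere(m)[:,::-1];r=cv2.minAreaRect(q.astype(np.float32));b=cv2.boxPoints(r)
w=onplane(f,b,.0115);print('red box',r,w.round(4).tolist(),'ctr',w.mean(0))
for uv in((215,341.5),(263,327)):print('shank',uv,onplane(f,uv,.011).round(4))
for n in("top","side"):
    P=cloud(load(n,0))
    for lo in(-.10,-.14,-.18,-.22,-.26,-.30,-.34,-.38):
        mm=(P[...,1]>lo-.04)&(P[...,1]<lo)&(P[...,0]>.72)&(P[...,0]<1)&(P[...,2]>.06)
        p=P[mm];print(n,lo,len(p),np.nanpercentile(p[:,0],[2,20]).round(3) if len(p)>20 else '',np.nanmax(p[:,2]).round(3) if len(p) else '')
E
python3 go.py .556 .038 .2 .07
```

```text
red box ((282.4535827636719, 322.8548583984375), (8.609914779663086, 40.80184555053711), 72.25532531738281) [[0.4211, -0.0005, 0.0115], [0.4475, -0.0857, 0.0115], [0.4296, -0.0914, 0.0115], [0.4034, -0.0064, 0.0115]] ctr [ 0.42538784 -0.04600288  0.0115    ]
shank (215, 341.5) [[0.3863 0.101  0.011 ]]
shank (263, 327) [[ 0.4167 -0.0033  0.011 ]]
top -0.1 1663 [0.801 0.98 ] 0.313
top -0.14 3274 [0.777 0.803] 0.311
top -0.18 3311 [0.77  0.799] 0.311
top -0.22 3283 [0.775 0.799] 0.311
top -0.26 3471 [0.759 0.789] 0.311
top -0.3 3442 [0.733 0.788] 0.31
top -0.34 2417 [0.733 0.799] 0.31
top -0.38 1485 [0.979 0.98 ] 0.31
side -0.1 2375 [0.98 0.98] 0.385
side -0.14 3796 [0.778 0.829] 0.341
side -0.18 3920 [0.77 0.8 ] 0.288
side -0.22 4359 [0.745 0.778] 0.244
side -0.26 4589 [0.731 0.778] 0.195
side -0.3 4639 [0.724 0.778] 0.187
side -0.34 13626 [0.741 0.797] 0.188
side -0.38 0  
clock 0.1 tcp [ 0.2334 -0.5522  0.2177] psi 0.4 gap 0.0927 F [ 0.1 -0.   0. ] grip 0.0
offset [ 3.512 -2.787  0.123] spin 0.42 rows 16.1 q [-1.26  0.13  1.49  0.    1.52 -0.09]
```

```bash
python3 -m handwheel '{"offset":[[0.9,-0.7,0],[0.9,-0.7,0],[0.9,-0.7,0],[0.9,-0.7,0],[0.9,-0.7,0]],"spin":[0.42,0.42,0.42,0.42,0.42],"grip":[0.5,0.5,0.5,0.5,0.5]}' 30; python3 go.py .556 .038 .2 .07
```

```text
clock: 0.52
eef_pos: [0.3196, -0.3983, 0.2182]
orientation: [0.999, 0.037, 0.0, -0.001]
wrist_force: [-1.1, -0.4, 0.2]
finger_gap: 0.064
grasp_force: 0.0
clock 0.52 tcp [ 0.3196 -0.3983  0.2182] psi 0.073 gap 0.064 F [-1.1 -0.4  0.2] grip 0.0
offset [ 1.784 -2.786  0.131] spin 0.004 rows 11.9 q [-1.   -0.11  1.73  0.    1.52  0.5 ]
```

```bash
python3 -m handwheel '{"offset":[[0.6,-0.95,0],[0.6,-0.95,0],[0.6,-0.95,0],[0.6,-0.95,0],[0.6,-0.95,0]],"spin":[0,0,0,0,0],"grip":[0.5,0.5,0.5,0.5,0.5]}' >/dev/null; python3 -m handwheel '{"offset":[[0.6,-0.95,0],[0.6,-0.95,0],[0.6,-0.95,0],[0.6,-0.95,0],[0.6,-0.95,0]],"spin":[0,0,0,0,0],"grip":[0.5,0.5,0.5,0.5,0.5]}'; python3 go.py .556 .038 .1 .07
```

```text
clock: 1.35
eef_pos: [0.4787, -0.1012, 0.2184]
orientation: [0.999, 0.038, 0.0, -0.001]
wrist_force: [0.0, 0.3, -0.1]
finger_gap: 0.0465
grasp_force: 0.0
clock 1.35 tcp [ 0.4787 -0.1012  0.2184] psi 0.075 gap 0.0465 F [ 0.   0.3 -0.1] grip 0.0
offset [ 0.583 -0.884  0.792] spin 0.007 rows 4.8 q [-0.32 -0.17  1.79  0.    1.53  1.18]
```

```bash
python3 -m handwheel '{"offset":[[0.58,-0.88,0],[0.58,-0.88,0],[0.58,-0.88,0],[0.58,-0.88,0.3],[0.58,-0.88,0.7]],"spin":[0,0,0,0,0],"grip":[0.47,0.47,0.47,0.47,0.47]}' ; python3 -m handwheel '{"offset":[[0,0,0.15],[0,0,0.15]],"spin":[0,0],"grip":[0.47,0.47]}' >/dev/null; python3 go.py .556 .038 .031 .07;  python3 - <<'E'
from h import *
a=load("top");b=load("side")
np.savez("top1.npz",**a);np.savez("side1.npz",**b)
i=cv2.resize(a["pixels"][200:320,200:320,::-1],(400,400));j=cv2.resize(b["pixels"][150:270,270:390,::-1],(400,400))
cv2.imwrite("pics/d.png",np.hstack([i,j]))
E
```

```text
clock: 1.77
eef_pos: [0.5572, 0.031, 0.1468]
orientation: [0.999, 0.037, 0.005, -0.0]
wrist_force: [0.4, -1.0, -0.5]
finger_gap: 0.044
grasp_force: 0.0
clock 1.93 tcp [0.548  0.0282 0.114 ] psi 0.071 gap 0.0437 F [-0.4  0.4 -0.3] grip 0.0
offset [ 0.065 -0.061  0.553] spin 0.002 rows 2.0 q [-0.04  0.08  1.74 -0.    1.34  1.46]
```

View pics/d.png

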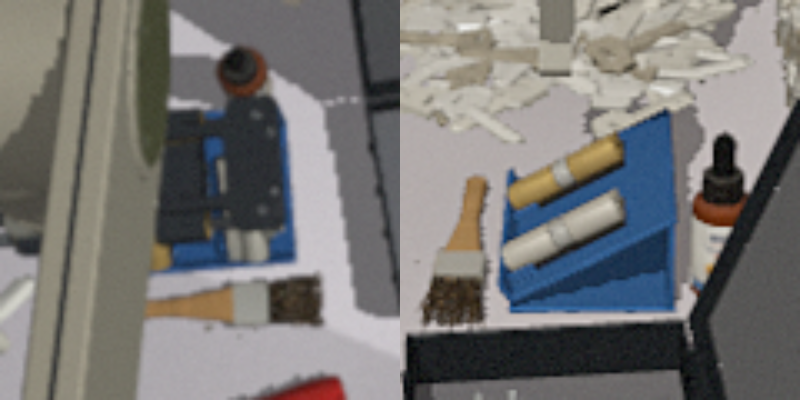

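The top view is blocked by the arm. The side view shows the brass cylinder beyond the nickel one, about (565,175) in the crop, with the gripper above the frame. I'll let it settle and read the pose.

```bash
python3 -m handwheel '{"offset":[[0,0,0],[0,0,0]],"spin":[0,0],"grip":[0.47,0.47]}' >/dev/null; python3 go.py .556 .038 .031 .07
```

```text
clock 2.2 tcp [0.5543 0.0273 0.1241] psi 0.069 gap 0.0438 F [ 0.6  0.  -0.1] grip 0.0
offset [ 0.013 -0.071  0.621] spin -0.001 rows 2.2 q [-0.04  0.07  1.73 -0.    1.34  1.46]
```

```bash
python3 -m handwheel '{"offset":[[0.005,-0.07,0.2],[0.005,-0.07,0.4],[0.005,-0.07,0.5],[0.005,-0.07,0.5],[0.005,-0.07,0.5]],"spin":[0,0,0,0,0],"grip":[0.47,0.47,0.47,0.47,0.47]}' ; python3 go.py .555 .0375 .035 .07
```

```text
clock: 2.62
eef_pos: [0.5531, 0.0383, 0.0473]
orientation: [0.999, 0.035, 0.0, 0.0]
wrist_force: [0.4, -0.1, 1.0]
finger_gap: 0.0436
grasp_force: 0.0
clock 2.62 tcp [0.5531 0.0383 0.0473] psi 0.07 gap 0.0436 F [ 0.4 -0.1  1. ] grip 0.0
offset [0.013 0.006 0.082] spin -0.001 rows 0.3 q [-0.02  0.16  1.78 -0.    1.2   1.48]
```

```bash
python3 -m handwheel '{"offset":[[0.013,0,0.04],[0.013,0,0.08],[0.013,0,0.08],[0.013,0,0.08]],"spin":[0,0,0,0],"grip":[0.47,0.47,0.47,0.47]}' ; python3 -m handwheel '{"offset":[[0,0,0],[0,0,0],[0,0,0],[0,0,0],[0,0,0]],"spin":[0,0,0,0,0],"grip":[0.3,0.2,0.15,0.15,0.15]}' 35
```

```text
clock: 2.95
eef_pos: [0.5551, 0.0387, 0.0349]
orientation: [0.999, 0.035, 0.001, 0.0]
wrist_force: [-0.5, -0.9, 1.6]
finger_gap: 0.0439
grasp_force: 0.1
clock: 3.37
eef_pos: [0.5544, 0.0389, 0.0343]
orientation: [0.999, 0.035, -0.0, -0.0]
wrist_force: [-0.7, 1.2, 2.7]
finger_gap: 0.024
grasp_force: 35.1
```

```bash
python3 -m handwheel '{"offset":[[0,0,-0.05],[0,0,-0.15],[0,0,-0.3],[0,0,-0.5],[0,0,-0.65]],"spin":[0,0,0,0,0],"grip":[0.15,0.15,0.15,0.15,0.15]}' ; python3 -m handwheel '{"offset":[[0,0,-0.1],[0,0,-0.1]],"spin":[0,0],"grip":[0.15,0.15]}' ; python3 - <<'E'
from h import *
b=load("side")
np.savez("side2.npz",**b)
cv2.imwrite("pics/e.png",cv2.resize(b["pixels"][60:260,240:440,::-1],(600,600)))
E
```

```text
clock: 3.78
eef_pos: [0.5545, 0.0388, 0.1337]
orientation: [0.999, 0.035, 0.0, 0.0]
wrist_force: [0.8, -0.9, -1.1]
finger_gap: 0.024
grasp_force: 35.0
clock: 3.95
eef_pos: [0.5571, 0.0388, 0.1514]
orientation: [0.999, 0.035, 0.003, 0.0]
wrist_force: [0.8, 0.4, -1.4]
finger_gap: 0.0237
grasp_force: 35.0
```

View pics/e.png

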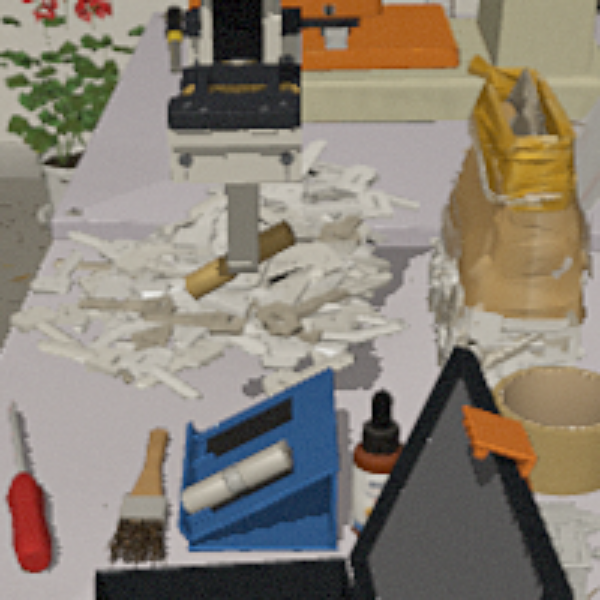

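The side view shows the cylinder held at its 30° tilt, with crop ends at (187,290) and (293,235) and the finger in the middle at (242,265). The nickel cylinder is still on its stand.

```bash
python3 -m handwheel '{"offset":[[0,0,0],[0,0,0]],"spin":[0,0],"grip":[0.15,0.15]}' >/dev/null
python3 - <<'E'
from h import *
f=load("side",2);H=hsv(f);o=-f["R"].T@f["t"]
def ony(uv,yy):
    d=np.array([(uv[0]-f["cx"])/f["fx"],(uv[1]-f["cy"])/f["fy"],1])@f["R"];return o+d*(yy-o[1])/d[1]
for uv in((302.3,156.7),(337.7,138.3),(320.6,149)):print(uv,ony(uv,.03).round(4))
E
python3 go.py .588 -.1753 .12 .1625
```

```text
(302.3, 156.7) [0.5229 0.03   0.1329]
(337.7, 138.3) [0.5887 0.03   0.171 ]
(320.6, 149) [0.5574 0.03   0.1493]
clock 4.17 tcp [0.5532 0.0388 0.1447] psi 0.07 gap 0.0243 F [-0.6 -0.4 -2. ] grip 35.0
offset [0.132 1.44  0.164] spin -0.118 rows 5.2 q [-0.02  0.06  1.7  -0.    1.39  1.48]
```

```bash
python3 -m handwheel '{"offset":[[0.08,0.72,0],[0.08,0.72,0],[0.08,0.72,0],[0.08,0.72,0]],"spin":[-0.118,-0.118,-0.118,-0.118],"grip":[0.15,0.15,0.15,0.15]}' >/dev/null;python3 -m handwheel '{"offset":[[0.05,0.72,0],[0.05,0.72,0],[0.05,0.72,0],[0.05,0.72,0],[0.05,0.72,0]],"spin":[0,0,0,0,0],"grip":[0.15,0.15,0.15,0.15,0.15]}' >/dev/null;  python3 go.py .588 -.1753 .06 .1625
```

```text
clock 4.92 tcp [ 0.5979 -0.1741  0.1446] psi 0.16 gap 0.0238 F [ 0.1  0.6 -2. ] grip 35.0
offset [-0.065 -0.001  0.564] spin -0.003 rows 2.0 q [-0.37  0.24  1.5   0.    1.4   1.04]
```

```bash
python3 -m handwheel '{"offset":[[-0.065,0,0.2],[-0.065,0,0.4],[-0.065,0,0.58],[-0.065,0,0.6],[-0.065,0,0.6]],"spin":[0,0,0,0,0],"grip":[0.15,0.15,0.15,0.15,0.15]}' >/dev/null;python3 -m handwheel '{"offset":[[0,0,0],[0,0,0]],"spin":[0,0],"grip":[0.15,0.15]}' >/dev/null;  python3 go.py .588 -.1753 .03 .1625; python3 - <<'E'
from h import *
a=load("top");b=load("side")
np.savez("top3.npz",**a);np.savez("side3.npz",**b)
i=cv2.resize(a["pixels"][170:310,290:430,::-1],(400,400));j=cv2.resize(b["pixels"][220:370,250:400,::-1],(400,400))
cv2.imwrite("pics/f.png",np.hstack([i,j]))
E
```

```text
clock 5.5 tcp [ 0.5909 -0.175   0.0591] psi 0.163 gap 0.0238 F [-0.4  0.2 -1.1] grip 35.0
offset [-0.02  -0.001  0.194] spin 0.001 rows 0.7 q [-0.37  0.3   1.6   0.    1.24  1.04]
```

View pics/f.png

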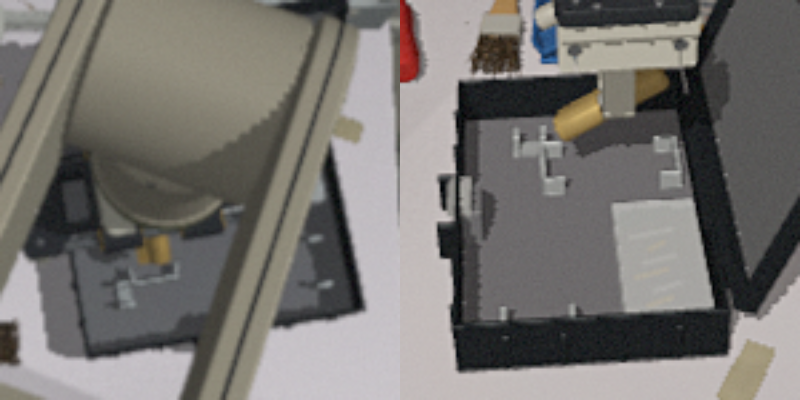

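The left crop (top camera) shows the brass low end at x≈137–172, centred over the near U rib at 128–180. The right crop (side camera) shows the cylinder above the pocket. I'll check this numerically.

```bash
python3 - <<'E'
from h import *
yaw=.1625;X=np.array([np.cos(yaw),np.sin(yaw)]);Y=np.array([-X[1],X[0]]);C=np.array([.5746,-.2231])
f=load("top",3);H=hsv(f);P=cloud(f);h,s,v=[H[...,i] for i in range(3)]
U,V=np.meshgrid(np.arange(640),np.arange(480))
W=(U>325)&(U<365)&(V>240)&(V<285)
m=W&(h>10)&(h<30)&(s>90);p=P[m];q=(p[:,:2]-C)
print('brass',m.sum(),'a',np.percentile(q@X,[2,50,98]).round(4),'b',np.percentile(q@Y,[2,50,98]).round(4),'z',np.percentile(p[:,2],[2,98]).round(3))
for n,k in(("top",3),("side",3),("top",0),("side",0)):
    f=load(n,k);H=hsv(f);P=cloud(f);q=(P[...,:2]-C);A=q@X;B=q@Y
    m=(H[...,2]>95)&(H[...,1]<60)&(A>-.045)&(A<.066)&(B>.015)&(B<.09)&(P[...,2]>.010)&(P[...,2]<.022)
    c,l,st,_=cv2.connectedComponentsWithStats(m.astype(np.uint8),connectivity=8)
    for i in range(1,c):
        if st[i,4]>7:
            w=onplane(f,np.argwhere(l==i)[:,::-1],.016)[:,:2]-C;print(n,k,st[i,4],'a',(w@X).min().round(4),(w@X).max().round(4),'b',(w@Y).min().round(4),(w@Y).max().round(4))
# expected TCP in case frame
t=np.array([.5909,-.175])-C;print('tcp',t@X,t@Y)
E
```

```text
brass 94 a [-0.0119 -0.0035  0.0055] b [0.0333 0.0443 0.0563] z [0.005 0.062]
top 3 41 a -0.0275 -0.0084 b 0.0265 0.0736
top 3 10 a -0.0385 -0.0337 b 0.065 0.0746
side 3 96 a -0.0221 -0.0089 b 0.0168 0.0764
side 3 16 a -0.0375 -0.0354 b 0.0562 0.0751
side 3 78 a 0.0491 0.0635 b 0.0172 0.0594
top 0 36 a 0.0499 0.0635 b 0.0266 0.0633
top 0 45 a -0.0253 -0.0084 b 0.0265 0.0736
top 0 10 a -0.0389 -0.0323 b 0.065 0.0746
side 0 95 a -0.0221 -0.0089 b 0.0184 0.0764
side 0 17 a -0.0375 -0.0354 b 0.0538 0.0751
side 0 84 a 0.0491 0.0632 b 0.0175 0.0619
tcp 0.023867157969807568 0.044829217821017696
```

```bash
python3 -m handwheel '{"offset":[[-0.016,0,0.05],[-0.016,0,0.12],[-0.016,0,0.19],[-0.016,0,0.19],[-0.016,0,0.19]],"spin":[0,0,0,0,0],"grip":[0.15,0.15,0.15,0.15,0.15]}';python3 -m handwheel '{"offset":[[0,0,0.01],[0,0,0.02],[0,0,0.02]],"spin":[0,0,0],"grip":[0.15,0.15,0.15]}' 
```

```text
clock: 6.02
eef_pos: [0.5857, -0.1751, 0.0266]
orientation: [0.997, 0.081, -0.001, -0.001]
wrist_force: [-0.9, 0.4, -1.0]
finger_gap: 0.0238
grasp_force: 35.0
clock: 6.27
eef_pos: [0.5874, -0.1754, 0.0255]
orientation: [0.997, 0.081, 0.0, 0.0]
wrist_force: [0.4, 1.4, 1.2]
finger_gap: 0.0241
grasp_force: 35.0
```

```bash
python3 -m handwheel '{"offset":[[0,0,0],[0,0,0],[0,0,0.01],[0,0,0.02],[0,0,0.03]],"spin":[0,0,0,0,0],"grip":[0.15,0.15,0.15,0.15,0.15]}' 8;python3 -m handwheel '{"offset":[[0,0,0.01],[0,0,0.02],[0,0,0.03],[0,0,0.03]],"spin":[0,0,0,0],"grip":[0.15,0.15,0.15,0.15]}'; python3 - <<'E'
from h import *
b=load("side");np.savez("side4.npz",**b)
cv2.imwrite("pics/g.png",cv2.resize(b["pixels"][220:330,270:380,::-1],(440,440)))
E
```

```text
clock: 6.68
eef_pos: [0.5873, -0.1756, 0.0209]
orientation: [0.997, 0.081, 0.0, 0.0]
wrist_force: [1.8, 0.4, -0.2]
finger_gap: 0.0247
grasp_force: 8.0
clock: 7.02
eef_pos: [0.5868, -0.1754, 0.0158]
orientation: [0.997, 0.081, -0.0, -0.0]
wrist_force: [0.9, 0.5, 0.8]
finger_gap: 0.0248
grasp_force: 8.0
```

View pics/g.png

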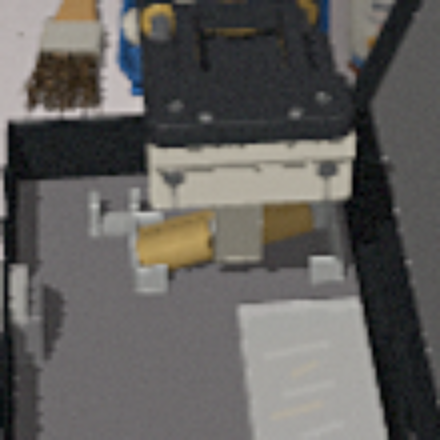

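The cylinder is pivoting level in the light grip: it now tilts only slightly, lying inside the ribs at (152,278) and (325,268). I'll keep lowering.

```bash
python3 -m handwheel '{"offset":[[0,0,0.01],[0,0,0.02],[0,0,0.03],[0,0,0.03]],"spin":[0,0,0,0],"grip":[0.15,0.15,0.15,0.15]}';python3 -m handwheel '{"offset":[[0,0,0.005],[0,0,0.01],[0,0,0.015],[0,0,0.015]],"spin":[0,0,0,0],"grip":[0.15,0.15,0.15,0.15]}'
```

```text
clock: 7.4
eef_pos: [0.5871, -0.1754, 0.0115]
orientation: [0.997, 0.081, 0.0, 0.0]
wrist_force: [1.6, 0.2, -0.9]
finger_gap: 0.0247
grasp_force: 8.0
clock: 7.73
eef_pos: [0.5871, -0.1754, 0.0094]
orientation: [0.997, 0.081, 0.0, 0.0]
wrist_force: [3.3, -0.4, -0.4]
finger_gap: 0.0246
grasp_force: 8.0
```

```bash
python3 -m handwheel '{"offset":[[0,0,0.007],[0,0,0.014],[0,0,0.014],[0,0,0.014]],"spin":[0,0,0,0],"grip":[0.15,0.15,0.15,0.15]}';  python3 - <<'E'
from h import *
b=load("side");np.savez("side5.npz",**b)
f=b;H=hsv(f);P=cloud(f)
m=(H[...,0]>10)&(H[...,0]<30)&(H[...,1]>90)&(P[...,0]>.53)&(P[...,0]<.65)&(P[...,1]<-.14)&(P[...,1]>-.21)&(P[...,2]<.07)
p=P[m];X=np.array([np.cos(.1625),np.sin(.1625)]);a=(p[:,:2]-[.5746,-.2231])@X-.021
for lo in np.arange(-.04,.04,.01):
    k=(a>lo)&(a<lo+.01)
    if k.sum()>4:print(lo.round(2),k.sum(),np.percentile(p[k,2],[5,50,95]).round(4))
print(np.percentile(a,[0,2,98,100]))
E
```

```text
clock: 8.07
eef_pos: [0.5871, -0.1754, 0.0074]
orientation: [0.997, 0.081, 0.0, 0.0]
wrist_force: [4.4, 0.1, -1.2]
finger_gap: 0.0251
grasp_force: 8.0
-0.04 54 [0.0139 0.0177 0.0204]
-0.03 69 [0.0072 0.0162 0.0214]
-0.02 61 [0.0081 0.0182 0.0215]
0.01 56 [0.01   0.0185 0.0222]
0.02 53 [0.0089 0.0181 0.0222]
0.03 6 [0.0122 0.0166 0.0196]
[-0.04084935 -0.03914829  0.03073645  0.05739899]
```

It is flat, with the top at z≈0.0215 along its length, but resting against the front end rib. I'll nudge it 3 mm back, then release.

```bash
python3 -m handwheel '{"offset":[[0.01,0,0],[0.02,0,0],[0.02,0,0],[0.02,0,0]],"spin":[0,0,0,0],"grip":[0.15,0.15,0.15,0.15]}'; python3 -m handwheel '{"offset":[[0,0,0],[0,0,0],[0,0,0],[0,0,0]],"spin":[0,0,0,0],"grip":[0.33,0.37,0.4,0.4]}';python3 -m handwheel '{"offset":[[0,0,-0.05],[0,0,-0.25],[0,0,-0.5],[0,0,-0.75],[0,0,-1]],"spin":[0,0,0,0,0],"grip":[0.4,0.4,0.4,0.4,0.4]}'; python3 -m handwheel '{"offset":[[0,0,0],[0,0,0]],"spin":[0,0],"grip":[0.4,0.4]}'>/dev/null; python3 go.py .425 -.041 .12 1.86;  cat > chk.py <<'E'
from h import *
b=load("side");np.savez("side6.npz",**b)
f=b;H=hsv(f);P=cloud(f)
m=(H[...,0]>10)&(H[...,0]<30)&(H[...,1]>90)&(P[...,0]>.53)&(P[...,0]<.65)&(P[...,1]<-.13)&(P[...,1]>-.22)&(P[...,2]<.07)
p=P[m];X=np.array([np.cos(.1625),np.sin(.1625)]);Y=np.array([-X[1],X[0]]);q=p[:,:2]-[.5746,-.2231];a=q@X-.021;bb=q@Y-.045
t=p[:,2]>.0175
print(np.percentile(a,[2,98]).round(4),'b',np.percentile(bb,[2,98]).round(4),'top b',np.percentile(bb[t],[5,50,95]).round(4))
for lo in np.arange(-.04,.04,.01):
    k=(a>lo)&(a<lo+.01)
    if k.sum()>4:print(lo.round(2),k.sum(),np.percentile(p[k,2],[5,50,95]).round(4))
c,w,V=pca(p[t]);print(np.arctan2(V[1,2],V[0,2]))
E
python3 chk.py
```

```text
clock: 8.45
eef_pos: [0.5892, -0.1748, 0.0068]
orientation: [0.997, 0.081, -0.001, -0.0]
wrist_force: [0.3, 0.1, -1.8]
finger_gap: 0.0248
grasp_force: 8.0
clock: 8.78
eef_pos: [0.59, -0.175, 0.0075]
orientation: [0.997, 0.081, 0.0, 0.0]
wrist_force: [-0.2, 0.4, 0.6]
finger_gap: 0.0369
grasp_force: 0.0
clock: 9.2
eef_pos: [0.5895, -0.1748, 0.1595]
orientation: [0.997, 0.081, -0.0, -0.0]
wrist_force: [-0.1, -0.8, -0.6]
finger_gap: 0.0371
grasp_force: 0.0
clock 9.37 tcp [ 0.5923 -0.1759  0.1621] psi 0.163 gap 0.0372 F [-0.3 -0.1 -0.9] grip 0.0
offset [-0.957 -1.069  0.27 ] spin -2.161 rows 5.3 q [-0.37  0.2   1.51  0.    1.42  1.04]
[-0.0376  0.0325] b [-0.0149  0.0103] top b [-0.012  -0.0067 -0.001 ]
-0.04 51 [0.0032 0.0168 0.0202]
-0.03 75 [0.0088 0.015  0.021 ]
-0.02 76 [0.0071 0.016  0.02  ]
-0.01 21 [0.0126 0.016  0.021 ]
0.0 55 [0.009  0.016  0.0208]
0.01 74 [0.009  0.0165 0.0211]
0.02 70 [0.0076 0.0164 0.0209]
0.03 21 [0.01   0.0164 0.0197]
-2.9421798262940513
```

```bash
python3 -m handwheel '{"offset":[[-0.95,-1,0],[-0.95,-1,0],[-0.95,-1,0],[-0.95,-1,0],[-0.95,-1,0]],"spin":[-0.15,-0.3,-0.45,-0.6,-0.75],"grip":[0.43,0.43,0.43,0.43,0.43]}'>/dev/null; python3 -m handwheel '{"offset":[[0,0,0],[0,0,0],[0,0,0],[0,0,0],[0,0,0]],"spin":[-0.15,-0.3,-0.45,-0.6,-0.75],"grip":[0.43,0.43,0.43,0.43,0.43]}'>/dev/null; python3 -m handwheel '{"offset":[[0,0,0],[0,0,0],[0,0,0],[0,0,0],[0,0,0]],"spin":[-0.15,-0.3,-0.45,-0.6,-0.67],"grip":[0.43,0.43,0.43,0.43,0.43]}'>/dev/null; python3 -m handwheel '{"offset":[[0,0,0]],"spin":[0],"grip":[0.43]}'>/dev/null;python3 go.py .424 -.041 .05 1.86
```

```text
clock 10.75 tcp [ 0.4236 -0.0497  0.1554] psi 1.87 gap 0.0403 F [-0.   0.3 -0.3] grip 0.0
offset [0.053 0.022 0.703] spin 0.012 rows 2.5 q [-0.24 -0.32  2.02  0.    1.44 -0.54]
```

```bash
python3 -m handwheel '{"offset":[[0.053,0.02,0.25],[0.053,0.02,0.5],[0.053,0.02,0.7],[0.053,0.02,0.7],[0.053,0.02,0.7]],"spin":[0.01,0.01,0.01,0.01,0.01],"grip":[0.43,0.43,0.43,0.43,0.43]}'>/dev/null; python3 -m handwheel '{"offset":[[0,0,0]],"spin":[0],"grip":[0.43]}'>/dev/null;python3 go.py .424 -.041 .006 1.86
```

```text
clock 11.25 tcp [ 0.426  -0.0416  0.0535] psi 1.858 gap 0.0397 F [ 0.3 -0.   0.5] grip 0.0
offset [ 0.008 -0.011  0.317] spin -0.003 rows 1.1 q [-0.22 -0.2   2.12 -0.    1.22 -0.5 ]
```

```bash
python3 -m handwheel '{"offset":[[0.008,-0.01,0.1],[0.008,-0.01,0.2],[0.008,-0.01,0.28],[0.008,-0.01,0.31],[0.008,-0.01,0.31]],"spin":[0,0,0,0,0],"grip":[0.43,0.43,0.43,0.43,0.43]}'; python3 -m handwheel '{"offset":[[0,0,0],[0,0,0],[0,0,0],[0,0,0],[0,0,0]],"spin":[0,0,0,0,0],"grip":[0.3,0.2,0.15,0.15,0.15]}' 25; python3 go.py .424 -.041 .006 1.86
```

```text
clock: 11.67
eef_pos: [0.4245, -0.041, 0.0068]
orientation: [0.598, 0.801, 0.0, 0.001]
wrist_force: [0.2, 0.8, -0.1]
finger_gap: 0.0399
grasp_force: 0.0
clock: 12.08
eef_pos: [0.4248, -0.0411, 0.0071]
orientation: [0.598, 0.801, 0.0, 0.001]
wrist_force: [-1.3, -0.5, 6.2]
finger_gap: 0.0234
grasp_force: 25.0
clock 12.08 tcp [ 0.4248 -0.0411  0.0071] psi 1.859 gap 0.0234 F [-1.3 -0.5  6.2] grip 25.0
offset [ 0.002 -0.005  0.008] spin -0.001 rows 0.0 q [-0.22 -0.13  2.15 -0.    1.11 -0.5 ]
```

```bash
python3 -m handwheel '{"offset":[[0,0,-0.05],[0,0,-0.2],[0,0,-0.4],[0,0,-0.6],[0,0,-0.8]],"spin":[0,0,0,0,0],"grip":[0.15,0.15,0.15,0.15,0.15]}'>/dev/null; python3 -m handwheel '{"offset":[[0,0,0],[0,0,0]],"spin":[0,0],"grip":[0.15,0.15]}';  python3 - <<'E'
from h import *
a=load("top");b=load("side");np.savez("side7.npz",**b);np.savez("top7.npz",**a)
i=cv2.resize(a["pixels"][170:370,200:430,::-1],(400,348));j=cv2.resize(b["pixels"][130:330,200:400,::-1],(348,348))
cv2.imwrite("pics/h.png",np.hstack([i,j]))
E
```

```text
clock: 12.67
eef_pos: [0.4255, -0.0411, 0.1285]
orientation: [0.598, 0.801, 0.001, 0.002]
wrist_force: [-0.7, 0.3, -1.5]
finger_gap: 0.0235
grasp_force: 25.0
```

View pics/h.png

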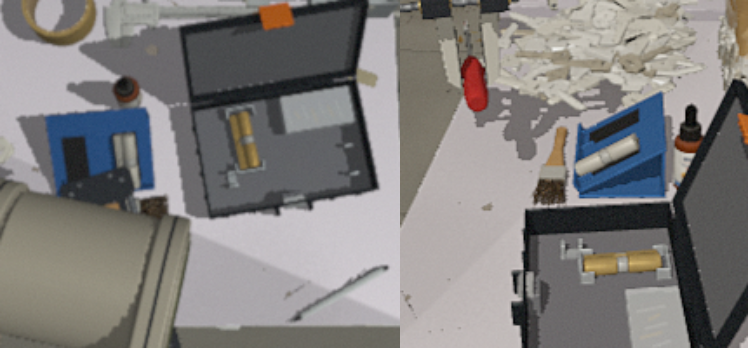

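The top crop shows the brass cylinder flat inside its ribs at (245,140). The side crop shows the red handle held between the fingers at (475,85), with the rest undisturbed. I'll check the held pose of the screwdriver.

```bash
python3 - <<'E'
from h import *
f=load("side",7);H=hsv(f);P=cloud(f)
m=((H[...,0]<6)|(H[...,0]>174))&(H[...,1]>160)&(H[...,2]>80)&(P[...,0]>.35)&(P[...,0]<.55)&(P[...,1]<.05)&(P[...,1]>-.15)&(P[...,2]>.08)
p=P[m];c,w,V=pca(p);print(m.sum(),c.round(4),V[:,2].round(3),w.round(4))
d=np.array([.283,-.957]);s=(p[:,:2]-[.4255,-.0411])@d
print('along from tcp',np.percentile(s,[0,1,50,99,100]).round(4))
for lo in np.arange(.0,.07,.01):
    k=(s>lo)&(s<lo+.01)
    if k.sum()>4:
        e=(p[k,:2]-[.4255,-.0411])@[.957,.283];print(lo.round(2),k.sum(),'z',np.percentile(p[k,2],[5,95]).round(4),'e',np.percentile(e,[5,50,95]).round(4))
E
python3 go.py .5618 -.2721 .09 1.733
```

```text
339 [ 0.4318 -0.0647  0.139 ] [-0.094  0.739  0.667] [0.0053 0.0228 0.0266]
along from tcp [-0.0267 -0.0236  0.0305  0.0542  0.055 ]
0.0 32 z [0.1302 0.3336] e [-0.0109 -0.0011  0.0409]
0.01 25 z [0.1325 0.1404] e [-0.0103 -0.001   0.0071]
0.02 30 z [0.1334 0.1409] e [-0.01   -0.0016  0.0084]
0.03 43 z [0.1333 0.1409] e [-0.011  -0.0008  0.0079]
0.04 53 z [0.1253 0.1401] e [-0.0094 -0.0001  0.008 ]
0.05 76 z [0.1236 0.1385] e [-0.0079 -0.0009  0.006 ]
clock 12.77 tcp [ 0.4233 -0.0407  0.1253] psi 1.859 gap 0.0237 F [-0.4 -0.5 -2.1] grip 25.0
offset [-1.742  0.447  0.235] spin 0.161 rows 6.5 q [-0.22 -0.3   2.06  0.    1.38 -0.5 ]
```

```bash
python3 -m handwheel '{"offset":[[-0.85,0.22,0],[-0.85,0.22,0],[-0.85,0.22,0],[-0.85,0.22,0],[-0.85,0.22,0]],"spin":[0.04,0.08,0.12,0.16,0.16],"grip":[0.15,0.15,0.15,0.15,0.15]}'>/dev/null; python3 -m handwheel '{"offset":[[0,0,0]],"spin":[0],"grip":[0.15]}'>/dev/null;python3 go.py .5543 -.2720 .09 1.733
```

```text
clock 13.27 tcp [ 0.4901 -0.153   0.1238] psi 1.733 gap 0.0237 F [-0.3  0.3 -1.8] grip 25.0
offset [-0.852  0.295  0.222] spin 0.0 rows 3.3 q [-0.4  -0.03  1.83  0.    1.35 -0.57]
```

```bash
python3 -m handwheel '{"offset":[[-0.85,0.295,0],[-0.85,0.295,0],[-0.85,0.295,0],[-0.85,0.295,0.1],[-0.85,0.295,0.22]],"spin":[0,0,0,0,0],"grip":[0.15,0.15,0.15,0.15,0.15]}'>/dev/null; python3 -m handwheel '{"offset":[[0,0,0],[0,0,0]],"spin":[0,0],"grip":[0.15,0.15]}'>/dev/null;python3 go.py .5543 -.2720 .045 1.733
```

```text
clock 13.85 tcp [ 0.5542 -0.2699  0.0911] psi 1.735 gap 0.0235 F [-0.5 -0.3 -1.3] grip 25.0
offset [-0.015 -0.     0.307] spin 0.003 rows 1.1 q [-0.54  0.27  1.57  0.    1.31 -0.7 ]
```

```bash
python3 -m handwheel '{"offset":[[-0.012,0,0.1],[-0.012,0,0.2],[-0.012,0,0.3],[-0.012,0,0.3]],"spin":[0,0,0,0],"grip":[0.15,0.15,0.15,0.15]}'>/dev/null; python3 -m handwheel '{"offset":[[0,0,0],[0,0,0]],"spin":[0,0],"grip":[0.15,0.15]}'>/dev/null;python3 go.py .5543 -.2720 .012 1.733; cat >sd.py <<'E'
from h import *
yaw=.1625;X=np.array([np.cos(yaw),np.sin(yaw)]);Y=np.array([-X[1],X[0]]);C=np.array([.5746,-.2231])
for n in("side","top"):
    f=load(n);np.savez(n+"8.npz",**f);H=hsv(f);P=cloud(f);q=P[...,:2]-C;A=q@X;B=q@Y
    m=((H[...,0]<6)|(H[...,0]>174))&(H[...,1]>150)&(H[...,2]>70)&(A>-.07)&(A<.03)&(B<.03)&(B>-.12)&(P[...,2]<.1)
    print(n,m.sum())
    for lo in np.arange(-.10,.0,.01):
        k=m&(B>lo)&(B<lo+.01)
        if k.sum()>4: print(lo.round(2),k.sum(),'a',np.percentile(A[k],[3,50,97]).round(4),'z',np.percentile(P[...,2][k],[5,97]).round(4))
    if m.sum():print('b ext',np.percentile(B[m],[0,1,99]).round(4))
    m=(H[...,2]>95)&(H[...,1]<60)&(A>-.06)&(A<.01)&(B>-.1)&(B<-.07)&(P[...,2]>.009)&(P[...,2]<.023)
    c,l,st,_=cv2.connectedComponentsWithStats(m.astype(np.uint8),connectivity=8)
    for i in range(1,c):
        if st[i,4]>3:print(' post',st[i,4],'a',A[l==i].mean().round(4),'b',B[l==i].mean().round(4))
    # shank: grey thin thing
    m=(A>-.045)&(A<-.01)&(B>-.0)&(B<.1)&(P[...,2]>.03)&(P[...,2]<.075)
    for lo in np.arange(0,.1,.02):
        k=m&(B>lo)&(B<lo+.02)
        if k.sum()>2:print(' shank',lo,k.sum(),A[k].mean().round(4),P[...,2][k].mean().round(4))
E
python3 sd.py
```

```text
clock 14.35 tcp [ 0.5569 -0.2737  0.0497] psi 1.734 gap 0.0239 F [ 0.4 -0.7 -0.1] grip 25.0
offset [ 0.014 -0.016  0.251] spin 0.002 rows 0.9 q [-0.54  0.32  1.59  0.    1.23 -0.7 ]
side 706
-0.1 159 a [-0.0346 -0.0248 -0.0156] z [0.0473 0.0637]
-0.09 85 a [-0.0358 -0.0259 -0.0149] z [0.0551 0.0648]
-0.08 78 a [-0.0356 -0.0253 -0.0146] z [0.0555 0.0655]
-0.07 62 a [-0.0353 -0.0251 -0.0154] z [0.0552 0.0643]
-0.06 70 a [-0.0351 -0.0249 -0.015 ] z [0.0544 0.0637]
-0.05 76 a [-0.0348 -0.0251 -0.0144] z [0.0549 0.0641]
-0.04 84 a [-0.0362 -0.0247 -0.014 ] z [0.0541 0.0648]
-0.03 49 a [-0.0351 -0.0265 -0.0148] z [0.057  0.0651]
-0.02 21 a [-0.0315 -0.0262 -0.0204] z [0.0602 0.0634]
b ext [-0.1013 -0.1006 -0.0146]
 post 12 a -0.0099 b -0.0837
 post 12 a -0.0466 b -0.0842
 shank 0.0 34 -0.0251 0.0556
 shank 0.02 24 -0.0251 0.0556
 shank 0.04 9 -0.0251 0.0561
 shank 0.06 12 -0.0253 0.056
top 58
-0.03 30 a [-0.0342 -0.0233 -0.0161] z [0.0595 0.0666]
-0.02 26 a [-0.0338 -0.0286 -0.0211] z [0.0575 0.0649]
b ext [-0.0285 -0.0282 -0.0096]
 shank 0.02 3 -0.0242 0.0559
 shank 0.04 25 -0.0253 0.0566
 shank 0.06 26 -0.0249 0.0566
 shank 0.08 18 -0.0254 0.057
```

```bash
python3 -m handwheel '{"offset":[[0.035,-0.02,0],[0.035,-0.02,0.08],[0.035,-0.02,0.15],[0.035,-0.02,0.2],[0.035,-0.02,0.2]],"spin":[0,0,0,0,0],"grip":[0.15,0.15,0.15,0.15,0.15]}';python3 -m handwheel '{"offset":[[0,0,0.01],[0,0,0.03],[0,0,0.04],[0,0,0.04]],"spin":[0,0,0,0],"grip":[0.15,0.15,0.15,0.15]}';python3 go.py .5543 -.2720 .0115 1.733; python3 sd.py | grep -v top
```

```text
clock: 14.87
eef_pos: [0.5503, -0.2682, 0.0144]
orientation: [0.647, 0.762, -0.0, -0.002]
wrist_force: [-0.2, 0.1, -1.8]
finger_gap: 0.0236
grasp_force: 25.0
clock: 15.2
eef_pos: [0.5524, -0.2694, 0.0116]
orientation: [0.647, 0.762, -0.0, -0.0]
wrist_force: [0.1, 0.3, -1.5]
finger_gap: 0.0235
grasp_force: 25.0
clock 15.2 tcp [ 0.5524 -0.2694  0.0116] psi 1.733 gap 0.0235 F [ 0.1  0.3 -1.5] grip 25.0
offset [-0.019  0.01   0.001] spin 0.0 rows 0.1 q [-0.54  0.36  1.62  0.    1.17 -0.7 ]
side 611
-0.1 39 a [-0.0374 -0.0277 -0.0205] z [0.0195 0.0257]
-0.09 81 a [-0.0391 -0.0287 -0.0188] z [0.0172 0.0266]
-0.08 84 a [-0.0403 -0.0298 -0.0184] z [0.016 0.027]
-0.07 65 a [-0.0388 -0.0281 -0.0192] z [0.0182 0.0267]
-0.06 65 a [-0.0383 -0.0292 -0.0191] z [0.018 0.026]
-0.05 66 a [-0.0403 -0.0289 -0.0186] z [0.0166 0.0263]
-0.04 81 a [-0.0401 -0.03   -0.0187] z [0.0047 0.0263]
-0.03 79 a [-0.0391 -0.0294 -0.0178] z [0.0184 0.0273]
-0.02 30 a [-0.0392 -0.0293 -0.0215] z [0.0188 0.0264]
-0.01 10 a [-0.0351 -0.03   -0.0246] z [0.0212 0.0242]
b ext [-0.1081 -0.1072 -0.0087]
 post 12 a -0.0099 b -0.0842
 post 11 a -0.0468 b -0.0848
-0.03 5 a [-0.0306 -0.0264 -0.0218] z [0.024  0.0283]
-0.02 34 a [-0.038  -0.0292 -0.0211] z [0.0192 0.0285]
-0.01 15 a [-0.0368 -0.0326 -0.0265] z [0.0178 0.029 ]
b ext [-0.022  -0.0216 -0.0047]
```

It is down on the floor (top at z≈0.0267) and centred between the posts. Releasing and retreating.

```bash
python3 -m handwheel '{"offset":[[0,0,0.004],[0,0,0.004],[0,0,0.004],[0,0,0.004]],"spin":[0,0,0,0],"grip":[0.3,0.36,0.4,0.4]}' ;python3 -m handwheel '{"offset":[[0,0,-0.1],[0,0,-0.25],[0,0,-0.5],[0,0,-0.75],[0,0,-1]],"spin":[0,0,0,0,0],"grip":[0.4,0.4,0.4,0.4,0.4]}'>/dev/null; python3 -m handwheel '{"offset":[[0,0,-0.5],[0,0,-0.5],[0,0,-0.5]],"spin":[0,0,0],"grip":[0,0,0]}';  python3 sd.py | grep -v top; python3 m.py 8 | grep -A1 -E "lid|orange"
```

```text
clock: 15.63
eef_pos: [0.5526, -0.2695, 0.0115]
orientation: [0.647, 0.762, 0.0, 0.0]
wrist_force: [0.4, -0.6, 0.4]
finger_gap: 0.0367
grasp_force: 0.0
clock: 16.3
eef_pos: [0.5558, -0.2713, 0.2465]
orientation: [0.647, 0.762, 0.001, 0.007]
wrist_force: [0.5, 0.9, 1.1]
finger_gap: 0.0217
grasp_force: 0.0
side 594
-0.1 37 a [-0.0361 -0.0275 -0.0193] z [0.0198 0.0261]
-0.09 80 a [-0.0391 -0.0288 -0.0181] z [0.0171 0.0265]
-0.08 81 a [-0.0389 -0.0284 -0.0183] z [0.0172 0.0266]
-0.07 68 a [-0.0386 -0.0281 -0.0181] z [0.0175 0.0257]
-0.06 61 a [-0.0384 -0.0292 -0.0191] z [0.0175 0.0258]
-0.05 68 a [-0.0381 -0.0288 -0.0186] z [0.0172 0.0255]
-0.04 68 a [-0.0394 -0.0286 -0.0182] z [0.017  0.0263]
-0.03 77 a [-0.0392 -0.0284 -0.0178] z [0.0179 0.0267]
-0.02 34 a [-0.039  -0.0294 -0.0218] z [0.0184 0.0262]
-0.01 9 a [-0.034  -0.0292 -0.0246] z [0.0204 0.0231]
b ext [-0.1095 -0.1075 -0.0074]
 post 12 a -0.0099 b -0.0837
 post 10 a -0.0468 b -0.0851
-0.07 19 a [-0.0393 -0.033  -0.0218] z [0.0153 0.0288]
-0.06 41 a [-0.0382 -0.0291 -0.0204] z [0.0191 0.0279]
-0.05 39 a [-0.0381 -0.0311 -0.0212] 
[... 292 characters left out ...]
.183   0.0364] min [ 0.4905 -0.3203  0.0318] max [ 0.6643 -0.1077  0.0414]
top lid 2579 med [ 0.6833 -0.1742  0.115 ] min [ 0.6549 -0.2665  0.0627] max [ 0.7162 -0.101   0.1705]
   [ 0.6836 -0.1785  0.1165] norm [ 0.927  0.17  -0.335] [0.0057 0.0353 0.0504] [-0.176  0.984  0.013]
--
side orange 292 med [ 0.6993 -0.2109  0.1804] min [ 0.678  -0.2239  0.1667] max [ 0.715  -0.1897  0.2204]
side rim 1699 med [ 0.64   -0.2433  0.0352] min [ 0.4942 -0.3408  0.0304] max [ 0.6672 -0.1105  0.0401]
side lid 4989 med [ 0.6889 -0.229   0.1151] min [ 0.6538 -0.316   0.0621] max [ 0.7213 -0.1015  0.1692]
   [ 0.6891 -0.2199  0.1152] norm [ 0.927  0.154 -0.343] [0.004  0.0338 0.0702] [-0.18   0.983 -0.045]
```

Both items are in place and released with the lid open. Next I'll bring the shut fingers over behind the lid's left part, clear of the drawer cabinet.

```bash
python3 -m handwheel '{"offset":[[0,0,0],[0.4,0,0],[0.8,0,0],[0.9,0,0],[0.9,0,0]],"spin":[0.15,0.3,0.45,0.6,0.75],"grip":[0,0,0,0,0]}'>/dev/null; python3 -m handwheel '{"offset":[[0,0,0],[0,0,0],[0,0,0],[0,0,0],[0,0,0]],"spin":[0.15,0.3,0.45,0.6,0.75],"grip":[0,0,0,0,0]}'>/dev/null; python3 -m handwheel '{"offset":[[0,0,0],[0,0,0],[0,0,0],[0,0,0],[0,0,0]],"spin":[0.15,0.3,0.45,0.6,0.64],"grip":[0,0,0,0,0]}'>/dev/null; python3 -m handwheel '{"offset":[[0,0,0]],"spin":[0],"grip":[0]}'>/dev/null;python3 go.py .713 -.125 .245 .05
```

```text
clock 17.73 tcp [ 0.5294 -0.1358  0.2337] psi 0.051 gap 0.0007 F [ 0.4  0.5 -0.3] grip 0.0
offset [ 1.226 -0.009 -0.079] spin 0.001 rows 4.4 q [-0.34 -0.02  1.61  0.    1.55  1.17]
```

```bash
python3 -m handwheel '{"offset":[[0.2,0,-0.08],[0.45,0,-0.08],[0.7,0,-0.08],[0.8,0,-0.08],[0.8,0,-0.08]],"spin":[0,0,0,0,0],"grip":[0,0,0,0,0]}'>/dev/null; python3 -m handwheel '{"offset":[[0.15,0,0],[0.3,0,0],[0.42,0,0],[0.42,0,0],[0.42,0,0]],"spin":[0,0,0,0,0],"grip":[0,0,0,0,0]}'>/dev/null;python3 -m handwheel '{"offset":[[0,0,0]],"spin":[0],"grip":[0]}'>/dev/null;python3 go.py .713 -.125 .12 .05
```

```text
clock 18.65 tcp [ 0.7121 -0.1266  0.2474] psi 0.053 gap 0.0004 F [ 0.6 -0.4 -0.7] grip 0.0
offset [ 0.008 -0.01   0.849] spin 0.004 rows 3.1 q [-0.25  0.47  1.04 -0.    1.64  1.27]
```

```bash
python3 -m handwheel '{"offset":[[0.01,0,0.15],[0.01,0,0.3],[0.01,0,0.4],[0.01,0,0.4]],"spin":[0,0,0,0],"grip":[0,0,0,0]}'; python3 -m handwheel '{"offset":[[0.01,0,0.15],[0.01,0,0.3],[0.01,0,0.42],[0.01,0,0.42],[0.01,0,0.42]],"spin":[0,0,0,0,0],"grip":[0,0,0,0,0]}';python3 go.py .62 -.14 .12 .05
```

```text
clock: 18.98
eef_pos: [0.7115, -0.1261, 0.1836]
orientation: [1.0, 0.026, -0.003, -0.001]
wrist_force: [-1.0, 0.2, -1.5]
finger_gap: 0.0007
grasp_force: 0.0
clock: 19.4
eef_pos: [0.7153, -0.1264, 0.1254]
orientation: [1.0, 0.026, -0.001, -0.0]
wrist_force: [0.6, 0.9, 0.9]
finger_gap: 0.0002
grasp_force: 0.0
clock 19.4 tcp [ 0.7153 -0.1264  0.1254] psi 0.053 gap 0.0002 F [0.6 0.9 0.9] grip 0.0
offset [-0.639  0.057  0.037] spin 0.003 rows 2.3 q [-0.25  0.52  1.18 -0.    1.44  1.27]
```

```bash
python3 -m handwheel '{"offset":[[-0.08,0,0],[-0.16,0,0],[-0.24,0,0],[-0.32,0,0],[-0.4,0,0]],"spin":[0,0,0,0,0],"grip":[0,0,0,0,0]}'; python3 -m handwheel '{"offset":[[-0.08,0.01,0],[-0.16,0.02,0],[-0.24,0.03,0],[-0.32,0.04,0],[-0.36,0.05,0]],"spin":[0,0,0,0,0],"grip":[0,0,0,0,0]}'
```

```text
clock: 19.82
eef_pos: [0.6584, -0.1303, 0.13]
orientation: [1.0, 0.026, 0.004, 0.001]
wrist_force: [2.6, -0.6, 1.9]
finger_gap: 0.0003
grasp_force: 1.3
clock: 20.23
eef_pos: [0.6038, -0.1403, 0.1288]
orientation: [1.0, 0.026, 0.002, 0.001]
wrist_force: [2.3, 1.0, -0.6]
finger_gap: 0.0006
grasp_force: 1.1
```

```bash
python3 -m handwheel '{"offset":[[-0.07,0.01,0],[-0.14,0.02,0],[-0.22,0.03,0],[-0.28,0.04,0.05],[-0.34,0.05,0.1]],"spin":[0,0,0,0,0],"grip":[0,0,0,0,0]}'; python3 go.py .54 -.15 .095 .05;  python3 m.py 8 >/dev/null; python3 - <<'E'
from h import *
for n in("top","side"):
    P=cloud(load(n));q=P[...,:2]-[.5746,-.2231];X=np.array([np.cos(.1625),np.sin(.1625)]);A=q@X;B=-q[...,0]*X[1]+q[...,1]*X[0]
    for b0 in(-.09,-.06):
        m=(abs(B-b0)<.01)&(A>-.1)&(A<.14)&(P[...,2]>.03)&(P[...,2]<.2)
        for lo in np.arange(-.06,.08,.03):
            k=m&(A>lo)&(A<lo+.01)
            if k.sum()>3:print(n,b0,lo.round(2),k.sum(),np.median(P[...,2][k]).round(4),end=' | ')
    print()
E
```

```text
clock: 20.65
eef_pos: [0.5538, -0.1506, 0.1134]
orientation: [1.0, 0.026, 0.003, 0.001]
wrist_force: [2.6, 0.7, -0.2]
finger_gap: 0.0008
grasp_force: 0.8
clock 20.65 tcp [ 0.5538 -0.1506  0.1134] psi 0.053 gap 0.0008 F [ 2.6  0.7 -0.2] grip 0.8
offset [-0.092 -0.009  0.122] spin 0.004 rows 0.6 q [-0.36  0.13  1.69  0.    1.32  1.16]
top -0.09 -0.03 44 0.119 | top -0.09 0.0 40 0.0988 | top -0.09 0.03 37 0.0785 | top -0.09 0.06 6 0.0615 | top -0.06 -0.03 46 0.1181 | top -0.06 0.0 25 0.0995 | 
side -0.09 -0.03 72 0.1136 | side -0.09 0.0 70 0.0952 | side -0.09 0.03 66 0.076 | side -0.09 0.06 63 0.0568 | side -0.06 -0.03 71 0.1139 | side -0.06 0.0 64 0.0954 | side -0.06 0.03 60 0.0761 | side -0.06 0.06 58 0.0568 |
```

```bash
python3 -m handwheel '{"offset":[[-0.03,0,0.04],[-0.06,0,0.08],[-0.09,0,0.12],[-0.11,0,0.17],[-0.13,0,0.22]],"spin":[0,0,0,0,0],"grip":[0,0,0,0,0]}'; python3 -m handwheel '{"offset":[[0,0,0.02]],"spin":[0],"grip":[0]}';python3 go.py .5155 -.233 .12 .05
```

```text
clock: 21.17
eef_pos: [0.5325, -0.1511, 0.0766]
orientation: [1.0, 0.026, -0.0, 0.0]
wrist_force: [0.7, -0.8, 1.2]
finger_gap: 0.0005
grasp_force: 0.7
clock: 21.25
eef_pos: [0.5313, -0.1507, 0.0723]
orientation: [1.0, 0.026, -0.001, -0.0]
wrist_force: [-1.3, -0.1, 2.0]
finger_gap: 0.0008
grasp_force: 0.7
clock 21.25 tcp [ 0.5313 -0.1507  0.0723] psi 0.053 gap 0.0008 F [-1.3 -0.1  2. ] grip 0.7
offset [-0.135  0.542 -0.318] spin 0.003 rows 2.3 q [-0.37  0.12  1.77 -0.    1.25  1.15]
```

```bash
python3 -m handwheel '{"offset":[[0,0,-0.2],[-0.05,0.2,-0.3],[-0.13,0.4,-0.3],[-0.13,0.54,-0.3],[-0.13,0.54,-0.3]],"spin":[0,0,0,0,0],"grip":[0,0,0,0,0]}'; python3 -m handwheel '{"offset":[[0,0,0],[0,0,0]],"spin":[0,0],"grip":[0,0]}';python3 go.py .5155 -.233 .062 .05
```

```text
clock: 21.67
eef_pos: [0.5172, -0.2364, 0.1193]
orientation: [1.0, 0.025, 0.0, 0.001]
wrist_force: [0.3, 0.3, 0.6]
finger_gap: 0.0006
grasp_force: 0.0
clock: 21.83
eef_pos: [0.5172, -0.2321, 0.1184]
orientation: [1.0, 0.026, -0.001, -0.001]
wrist_force: [0.9, 0.7, 0.6]
finger_gap: 0.0007
grasp_force: 0.0
clock 21.83 tcp [ 0.5172 -0.2321  0.1184] psi 0.052 gap 0.0007 F [0.9 0.7 0.6] grip 0.0
offset [-0.011  0.006  0.376] spin 0.003 rows 1.4 q [-0.51  0.11  1.69  0.    1.34  1.01]
```

```bash
python3 -m handwheel '{"offset":[[-0.01,0,0.1],[-0.01,0,0.2],[-0.01,0,0.26],[-0.01,0,0.32],[-0.01,0,0.36]],"spin":[0,0,0,0,0],"grip":[0,0,0,0,0]}'; python3 -m handwheel '{"offset":[[0,0,0.015],[0,0,0.03],[0,0,0.045],[0,0,0.06]],"spin":[0,0,0,0],"grip":[0,0,0,0]}'; python3 -m handwheel '{"offset":[[0,0,0.005],[0,0,0.01],[0,0,0.01]],"spin":[0,0,0],"grip":[0,0,0]}'
```

```text
clock: 22.25
eef_pos: [0.5157, -0.232, 0.064]
orientation: [1.0, 0.027, -0.001, -0.0]
wrist_force: [0.1, 0.4, 0.6]
finger_gap: 0.0003
grasp_force: 0.6
clock: 22.58
eef_pos: [0.5167, -0.2331, 0.058]
orientation: [1.0, 0.026, 0.0, 0.0]
wrist_force: [-2.2, -0.8, 4.6]
finger_gap: 0.0006
grasp_force: 1.7
clock: 22.83
eef_pos: [0.5169, -0.2333, 0.0558]
orientation: [1.0, 0.026, 0.001, 0.0]
wrist_force: [0.4, -0.6, 0.6]
finger_gap: 0.0003
grasp_force: 0.2
```

```bash
python3 -m handwheel '{"offset":[[0,0,0.01],[0,0,0.02],[0,0,0.03],[0,0,0.03]],"spin":[0,0,0,0],"grip":[0,0,0,0]}'; python3 -m handwheel '{"offset":[[0,0,0.01],[0,0,0.02],[0,0,0.02]],"spin":[0,0,0],"grip":[0,0,0]}'
```

```text
clock: 23.17
eef_pos: [0.5167, -0.2333, 0.052]
orientation: [1.0, 0.026, 0.0, 0.0]
wrist_force: [-5.5, 3.3, 14.0]
finger_gap: 0.0006
grasp_force: 7.4
clock: 23.42
eef_pos: [0.5168, -0.2335, 0.0516]
orientation: [1.0, 0.026, 0.0, 0.0]
wrist_force: [-16.7, 8.7, 38.0]
finger_gap: 0.0005
grasp_force: 18.5
```

It hit a hard stop at z≈0.052, so the lid is shut. Backing off and checking.

```bash
python3 -m handwheel '{"offset":[[0,0,-0.1],[0,0,-0.3],[0,0,-0.6],[0,0,-0.9],[0,0,-0.9]],"spin":[0,0,0,0,0],"grip":[0,0,0,0,0]}'; python3 -m handwheel '{"offset":[[-0.5,0.6,0],[-0.5,0.6,0],[-0.5,0.6,0],[-0.5,0.6,0]],"spin":[0,0,0,0],"grip":[0,0,0,0]}'; python3 - <<'E'
from h import *
X=np.array([np.cos(.1625),np.sin(.1625)])
for n in("top","side"):
    f=load(n);P=cloud(f);q=P[...,:2]-[.5746,-.2231];A=q@X;B=-q[...,0]*X[1]+q[...,1]*X[0]
    m=(abs(B)<.1)&(A>-.075)&(A<.08)&(P[...,2]>.03)&(P[...,2]<.08)
    for lo in np.arange(-.065,.07,.02):
        k=m&(A>lo)&(A<lo+.015)
        if k.sum()>3:print(n,lo.round(3),np.median(P[...,2][k]).round(4),end=' | ')
    k=m&(B>-.09);print('slope',np.polyfit(A[k],P[...,2][k],1))
    if n=="side":cv2.imwrite("pics/z.png",cv2.resize(f["pixels"][130:380,180:460,::-1],(560,500)))
E
```

```text
clock: 23.83
eef_pos: [0.5196, -0.2349, 0.1909]
orientation: [1.0, 0.026, 0.005, 0.003]
wrist_force: [1.2, -1.2, 1.1]
finger_gap: 0.0005
grasp_force: 0.0
clock: 24.17
eef_pos: [0.4428, -0.3312, 0.1821]
orientation: [1.0, 0.024, -0.001, 0.001]
wrist_force: [0.4, -0.2, 0.5]
finger_gap: 0.0009
grasp_force: 0.0
top -0.065 0.0501 | top -0.045 0.05 | top -0.025 0.0502 | top -0.005 0.0503 | top 0.015 0.0502 | top 0.035 0.0498 | top 0.055 0.0496 | slope [-0.00602197  0.04980609]
side -0.065 0.0497 | side -0.045 0.0494 | side -0.025 0.0498 | side -0.005 0.0498 | side 0.015 0.0497 | side 0.035 0.0493 | side 0.055 0.0493 | slope [-0.00829518  0.04942524]
```

View pics/z.png

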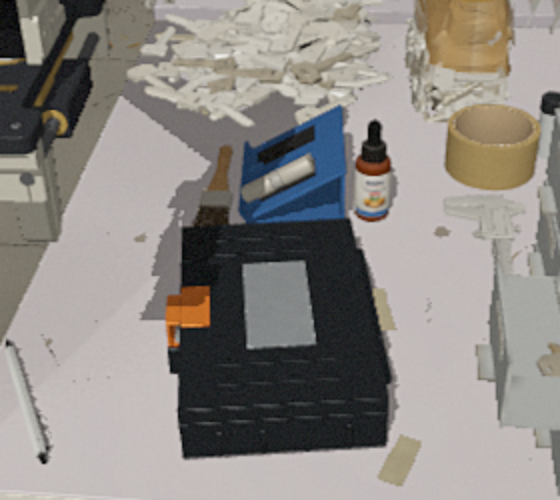

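The case is shut with the lid flat at 50 mm; its orange pad is at (190,307). The nickel cylinder is still on its stand at (280,180), the other things are undisturbed, and the arm is clear.

```bash
python3 -c "
from cell import arm
print(arm.job_done())"
```

```text
the job is handed in; nothing more can be done
None
```

The job is handed in: the brass cylinder and the screwdriver were set in their bays, and the lid is shut flat after a hard stop at 52 mm on the pad (the catch click itself could not be read), with the nickel cylinder and other things undisturbed and the arm clear at about 24 s.

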